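# Unclip the packing block and fill the gap beside the shock

## Robot

A 6-joint arm with a two-finger parallel gripper is mounted at the origin on the work surface. World frame = base frame: x ahead of the robot, y to its left, z up, the work surface at z = 0. Lengths are in mm, angles in rad, forces in N, time in s.
With the tool pointing down it reaches from about 400 to 925 mm from the base axis. Payload 12.5 kg.
Tool frame: the origin (TCP) lies midway between the tips of the shut fingers; the grasp point (between the pads) lies 19 mm behind it (env.tcp_to_grasp is the distance from the TCP to the grasp point, in mm); z points along the fingers, y is the line along which they close (so a half turn about z gives the same grasp; the last joint's range is limited). The gripper opens to 95 mm and grips with 3 to 60 N. Pads are 20 mm wide; open, the fingers measure 119 mm over their backs; the gripper's body (75 mm by 180 mm) begins 59 mm behind the grasp point.
Start: joints at [-1.247, 0.491, 1.559, -0, 1.092, -0.106], TCP at [260.455, -568.164, 214.661] pointing down, gripper open.
Joint ranges: [-3.1, 3.1], [-0.84, 2.19], [0.05, 2.79], [-1.13, 4.28], [0.06, 2.93], [-2.69, 2.69]. Speed limits (rad/s): [2.22, 2.22, 2.79, 3.14, 3.14, 3.14].

## Interface

Orientations are given as [roll, pitch, yaw] about the fixed x, y, z axes, in that order (R = Rz(yaw) Ry(pitch) Rx(roll)).
In Python, from cell import env gives the robot as it stands. The module is installed in compiled form; this text tells all that it offers.
- The arm moves only by the tool step_arm, never from a script. Its argument "plan" is a list that holds one entry, the list of rows, each a list of 5 numbers: the shift along the tool's x, y, z in mm, then the turn about the tool's z in degrees, then the opening, from -1 (shut) to 1 (fully open). A call has 1 to 8 rows; each row is the pose to reach, as a shift and turn from the pose commanded when the call began, along the tool's axes at that moment; what a row does not reach only later rows make up. A row lasts 1/12 s, in which the tool goes at most 41.7 mm and 7.16 degrees, less where a joint would pass 70% of its speed; a pose out of reach is approached as far as the arm can. A call with a gripper value outside its range is refused whole. The fingers move at their own pace and stop on an object; the grip force is fixed at half the most. Time passes only in rows, so rows that repeat a pose let the fingers close. It gives the time, the measured TCP pose, the force, the opening and the grip force at its end, in the units of the state.
- env.state(): the state, without advancing time (a new reading comes with each control period).
- env.read_camera(name): name is "side" or "top"; returns the picture (480x640x3 uint8, blue, green, red); there is no depth.
- env.get_calibration(name): a dict with "K" (3x3 intrinsics, pixels), "extrinsics" (4x4, takes a point from world to camera coordinates). Camera axes: x right, y up, looking along -z (the intrinsics and any distortion apply to the point x, -y, -z); pixel columns grow to the right and rows downward; lengths in mm; the calibration is good to about 2 mm. A picture is of the moment at which its call begins. get_calibration takes no time and is no camera call.
- env.job_done(): hands the job in; it is judged then, once.
The state is a dict: "t": time; "joints": joint angles; "qvel": joint speeds; "tau": joint torques, N m; "eef_pos": TCP position; "tcp_rot": TCP orientation; "ft_force": force on the tool from outside, world axes, zero at the start; "moment": the same for the moment, N m; "opening": opening from 0.0 (shut) to 1.0 (fully open); "grip_force": force on a finger pad.
Only numpy, scipy, OpenCV 4.12 (cv2) and the standard library are available. Lean on these libraries where they do the work, as an engineer would, in place of code of your own. Each camera call takes 0.05 s, during which the arm holds its last target. There are 200 camera calls.

## Task

The shock and its spares carton are packed in the plywood tray, but a gap is left in which they can shift. Pull the longer of the two packing blocks up out of its spring clip and lay it down on the bench on its flat back, letting go of it; then take it by its grip rib and set it down into the gap, rib up and flat on the tray's floor, and let go. Leave the shorter block in its clip, keep the shock and carton where they are packed, and do not disturb the tub or the wrench.

Things in the scene. Friction and masses are not known exactly. Their poses are not given: they have to be found in the camera images.
- block_long: longer grey plastic packing block, 110 long x 56 wide x 34 mm thick, about 160 g, grip rib on one large face. Starts upright in clip_long, top 118 mm above the bench. Origin: centre of its foot end; z along its length to the top end, y its width, x towards the ribbed face (face at x=17, rib top x=45, flat back x=-17). Notches 13 mm tall, 5 deep in both y sides, 18 mm above the foot
- block_long_rib (a point): grip point in the middle of the long block's rib, 11 mm below the rib's top edge (block frame x=34, y=0, z=55 mm); axes as the block's. The rib is 18 mm wide (y), stands 28 mm proud and is 60 mm long along the block's length, centred
- block_long_back (a point): centre of the long block's flat back (block frame x=-17, y=0, z=55 mm), opposite the rib: the underside when it lies rib up, the ribbed face then 34 and the rib's top 62 mm higher. The back's edges are stepped in 2 to 5 mm over 6 mm as a lead-in. Axes as the block's
- block_short: shorter packing block, alike but 80 mm long, rib 30 mm long, about 115 g, upright in clip_short, top 88 mm above the bench; too short for the gap, to be left alone. Origin: centre of its foot end; axes as for the long block
- clip_long: aluminium spring clip fixed to the bench, 74 x 112 (y) x 38 mm, origin centre of underside. Pocket open at the top, floor z=8, walls to z=30 (y ends 38), 1.5 mm play. Sprung rollers at its y ends sit in the block's notches: a straight upward pull takes 10 to 15 N over the first 4 mm, then the block slides freely. Block axes as the clip's, rib towards +x, away from the robot
- clip_short: spring clip of the same make and size, holding the short block; origin centre of underside, axes as for clip_long. The two clips look alike and may stand in either place
- tray: open plywood transit tray fixed to the bench, outside 202 x 124 x 40 mm, inside 186 x 108 mm, walls and floor 8 mm thick. Origin: centre of its underside; x along the 202 mm side, z up. The shock fills the row at +y; the carton stands at the +x end of the -y row; the rest of that row is the gap
- tray_gap (a point): centre of the gap, on the tray's inner floor (8 mm above the bench); axes as the tray's. Gap about 117 mm along x, 63 along y: 3 to 4 mm play each side of the long block lying rib up, its length along x, either end first. Above this floor the wall tops are 32, carton top 38, shock top 44 mm high
- shock: loose bicycle rear shock, black 44 mm cylinder with steel rod and end eyes, 180 mm long, lying along the tray's x at tray y=+31 mm. Origin: centre of its underside
- carton: loose cardboard spares carton 68 x 56 x 38 mm in the tray, centred at tray x=+58, y=-24 mm. Origin: centre of its underside
- tub: bystander: round tub of grease, 76 mm across, 85 mm tall, on the bench at the far side. Origin: centre of its underside
- wrench: bystander: steel wrench 170 mm long lying on the bench. Origin: its underside, near the middle of its length; x along its length

How it is judged:
By the outcome, as a careful person would: the job done as asked, in the order asked, and still so for the second after the job is handed in, with the robot touching nothing.
It also fails if it takes over 61 s, if anything falls off the work surface, if the arm or the gripper's body presses on something with over 40 N, if the wrist force passes 120 N, or if a joint passes its speed limit or range.

## Working session

There is one attempt and no reset: what is moved stays moved. The work goes in short steps, Python scripts to look and compute and a tool call to move; the robot and the scene stay as the last step left them, time stands still between calls to the robot, and variables do not carry over. Pictures are saved under pics/ and viewed, at most 10 in all, crops included, and the job is handed in when it is done.

Besides the shell and the picture viewer there is one more tool, called after "Request:" as name(argument=value, ...) on one line, values as JSON. step_arm: Moves the arm, as the interface text tells. Its arguments: {"type":"object","properties":{"plan":{"type":"array"}},"required":["plan"]}

```bash
mkdir -p pics; python3 - <<'E'
from cell import env
import cv2
for n in("top","side"):
    cv2.imwrite(f"pics/{n}0.png",env.read_camera(n)); c=env.get_calibration(n); print(n,{k:(v.round(4).tolist() if hasattr(v,'round') else v) for k,v in c.items()})
s=env.state();print(s, env.tcp_to_grasp)
E
```

```text
top {'K': [[563.1519, 0.0, 309.3636], [0.0, 563.1519, 242.3034], [0.0, 0.0, 1.0]], 'extrinsics': [[-0.0093, -0.9999, 0.004, 14.1631], [0.9889, -0.0086, 0.148, -630.1128], [-0.148, 0.0053, 0.989, -1349.5591], [0.0, 0.0, 0.0, 1.0]]}
side {'K': [[467.7847, 0.0, 321.2651], [0.0, 467.7847, 232.5148], [0.0, 0.0, 1.0]], 'extrinsics': [[-0.9943, -0.1055, 0.0134, 600.3063], [0.0892, -0.7584, 0.6456, -100.2812], [-0.058, 0.6431, 0.7636, -1135.7438], [0.0, 0.0, 0.0, 1.0]]}
{'t': 0.1, 'joints': array([-1.24660729e+00,  4.91515101e-01,  1.55935116e+00,  3.29885528e-05,
        1.09170905e+00, -1.05608855e-01]), 'qvel': array([ 0.00127743,  0.00110854, -0.00109925,  0.00065491,  0.00060352,
        0.00020083]), 'tau': array([ 4.02203310e-03, -6.13625550e+01, -2.58605504e+01,  6.94243074e-02,
        4.70013125e-02, -6.12020813e-05]), 'eef_pos': array([ 260.38904474, -567.95742703,  214.12321692]), 'tcp_rot': array([-3.14061855e+00, -1.32681167e-04,  4.29782604e-01]), 'ft_force': array([ 0.34169639, -1.25594388,  0.70185454]), 'moment': array([ 0.02207827, -0.02540827,  0.00828552]), 'grip_force': 0.0, 'opening': 0.9994146365310225} 18.8
```

View pics/top0.png

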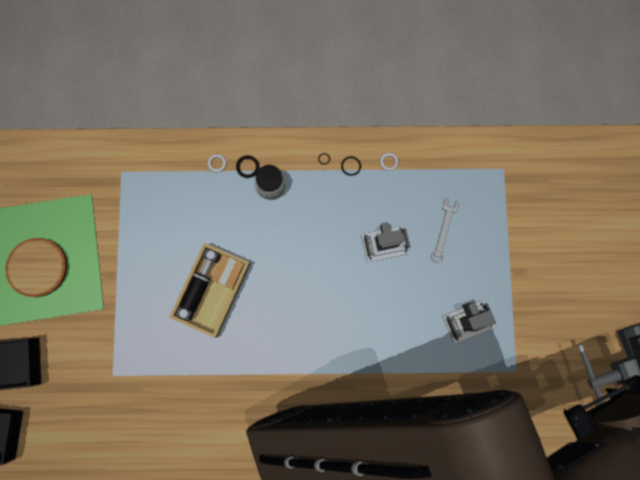

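View pics/side0.png

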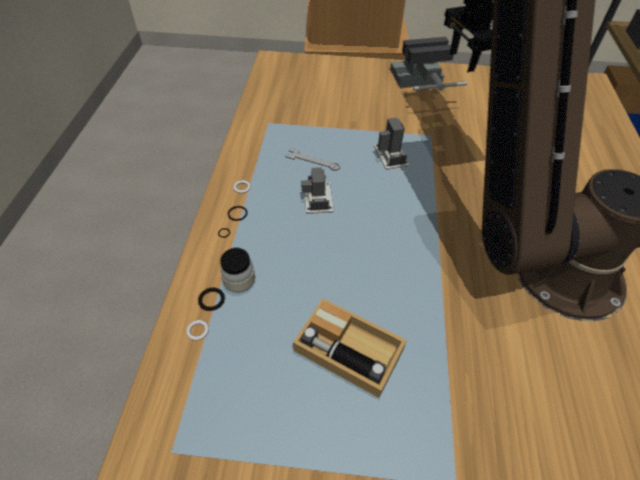

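The top view shows the tray at about (210,290), the clips at (387,242) and (470,320), the tub at (270,182) and the wrench at (445,230). Next I'll enlarge the tray and clips.

```bash
cat > h.py <<'E'
from cell import env
import cv2, numpy as np
def ray(n,uv):
    c=env.get_calibration(n);E=c["extrinsics"];K=c["K"]
    p=np.linalg.inv(K)@[uv[0],uv[1],1]; d=E[:3,:3].T@(p*[1,-1,-1]); o=-E[:3,:3].T@E[:3,3]
    return o,d
def onz(n,uv,z):
    o,d=ray(n,uv); return (o+d*(z-o[2])/d[2])
def proj(n,P):
    c=env.get_calibration(n);E=c["extrinsics"]; q=(E[:3,:3]@np.array(P,float)+E[:3,3])*[1,-1,-1]
    q=c["K"]@q; return q[:2]/q[2]
def crop(im,x,y,w,h,s): # grid-labelled crop
    o=cv2.resize(im[y:y+h,x:x+w],None,fx=s,fy=s,interpolation=cv2.INTER_CUBIC)
    for i in range((-x)%10,w,10): cv2.line(o,(int((i+.5)*s),0),(int((i+.5)*s),5),(0,0,255),1); cv2.putText(o,str(x+i),(int((i+.5)*s)-10,16),0,.35,(0,0,255),1)
    for i in range((-y)%10,h,10): cv2.line(o,(0,int((i+.5)*s)),(5,int((i+.5)*s)),(0,0,255),1); cv2.putText(o,str(y+i),(6,int((i+.5)*s)+4),0,.35,(0,0,255),1)
    return o
def mosaic(fn,*cs): cv2.imwrite(fn,np.vstack([np.hstack(r) for r in cs]))
E
python3 - <<'E'
from h import *
t=cv2.imread("pics/top0.png");s=cv2.imread("pics/side0.png")
mosaic("pics/m1.png",[crop(t,355,215,66,50,6),crop(t,435,290,66,50,6)],[crop(s,290,160,66,50,6),crop(s,365,112,66,56,6)])
mosaic("pics/m2.png",[crop(t,160,238,100,105,4),crop(s,288,295,125,105,3.2) if 0 else cv2.resize(crop(s,288,295,125,105,3),(390,420))])
E
```

```text
Traceback (most recent call last):
  File "h.py", line 17, in mosaic
    def mosaic(fn,*cs): cv2.imwrite(fn,np.vstack([np.hstack(r) for r in cs]))
                                                  ~~~~~~~~~^^^
ValueError: all the input array dimensions except for the concatenation axis must match exactly, but along dimension 0, the array at index 0 has size 300 and the array at index 1 has size 336
```

```bash
python3 - <<'E'
from h import *
t=cv2.imread("pics/top0.png");s=cv2.imread("pics/side0.png")
mosaic("pics/m1.png",[crop(t,355,215,66,50,6),crop(t,437,292,66,50,6)],[crop(s,290,165,66,50,6),crop(s,365,116,66,50,6)])
mosaic("pics/m2.png",[crop(t,160,238,100,105,4),cv2.resize(crop(s,288,295,125,105,4),(400,420))])
E
```

```text
(no output)
```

View pics/m1.png

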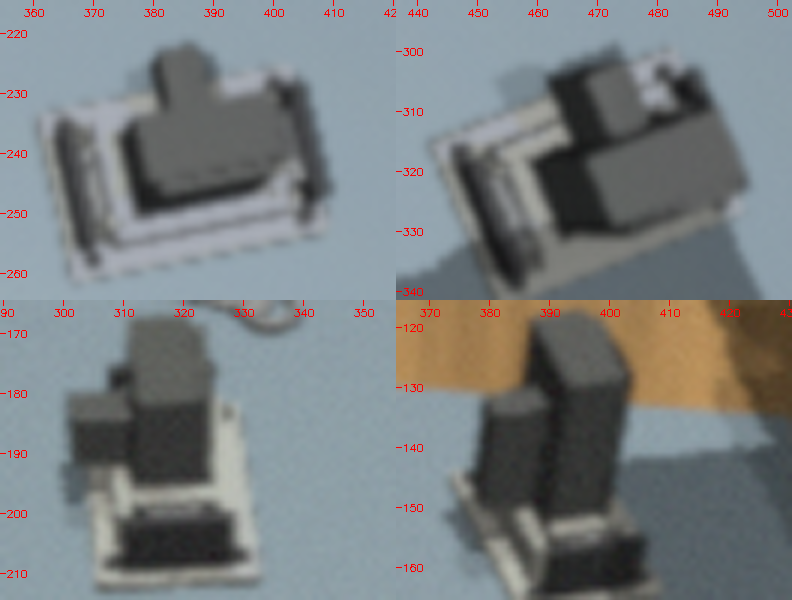

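View pics/m2.png

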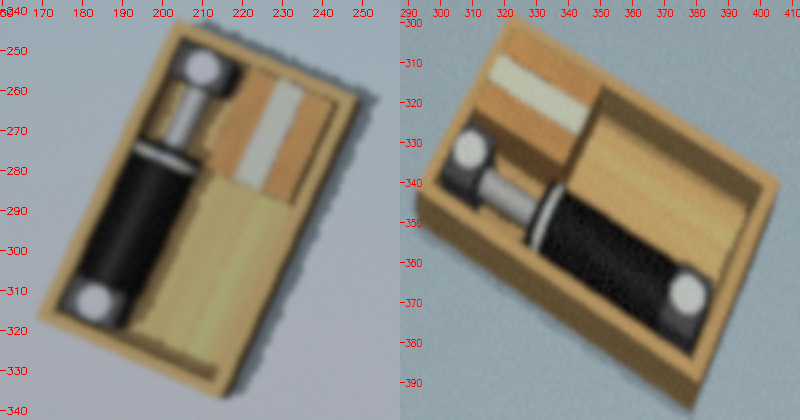

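The long block is the taller one, in the clip near the robot at top (470,320) and side (398,140). In the tray the carton is at the far right in the top view. The gap is the bare floor around (228,310). Next I'll fit both poses from the corner pixels.

```bash
cat >> h.py <<'E'
from scipy.optimize import least_squares
def fit(obs,x0,dz=0):
    def w(p,P): c,s=np.cos(p[2]),np.sin(p[2]); return [p[0]+c*P[0]-s*P[1],p[1]+s*P[0]+c*P[1],P[2]]
    f=lambda p:np.concatenate([proj(n,w(p,P))-uv for n,P,uv in obs])
    r=least_squares(f,x0,loss="soft_l1"); print("pose",r.x.round(3),"res",r.fun.round(1).tolist()); return r.x
E
python3 - <<'E'
from h import *
T=[((17,28),(468,317.8)),((-17,28),(471.5,328.5)),((-17,-28),(495.5,322.5)),((17,-28),(489.7,310.2))]
S=[((17,28),(393,130.2)),((-17,28),(403.8,128)),((17,-28),(387.2,118.5)),((-17,-28),(398,117.7))]
C=[((37,56),(442.5,315.3)),((-37,56),(452.2,341.2)),((37,-56),(482.5,299.8)),((-37,-56),(493.8,325.7))]
a=[("top",(*p,118),u) for p,u in T];b=[("side",(*p,118),u) for p,u in S];c=[("top",(*p,3),u) for p,u in C]
x0=[500,-400,.3]
for o in(a,b,c,a+b): fit(o,x0)
T=[((101,62),(207,243)),((-101,62),(169,316.2)),((-101,-62),(215,336.7)),((101,-62),(248.7,261.7))]
S=[((101,62),(292.5,344)),((-101,62),(378.7,390.8)),((-101,-62),(405.6,339.5)),((101,-62),(323.4,300))]
a=[("top",(*p,40),u) for p,u in T];b=[("side",(*p,40),u) for p,u in S]
for o in(a,b,a+b): 
    q=fit(o,[600,240,-.5])
g=np.array([-93+58.5,-54+31.5]);cc,s=np.cos(q[2]),np.sin(q[2]);print("gap",q[0]+cc*g[0]-s*g[1],q[1]+s*g[0]+cc*g[1])
for p in [(195,291),(183,302),(270,182),(445,200),(437,258)]: print(onz("top",p,20).round())
E
```

```text
pose [ 4.35185e+02 -3.85866e+02  2.96000e-01] res [-0.7, -1.3, 0.8, 2.2, -0.4, 0.8, 0.3, -1.1]
pose [ 4.35819e+02 -3.85740e+02  3.15000e-01] res [-0.3, 0.1, 0.6, 0.9, -0.4, -0.2, 0.1, -0.8]
pose [ 4.35152e+02 -3.87210e+02  3.44000e-01] res [-1.0, -1.1, 0.5, 1.1, 0.1, -1.0, 0.2, 0.9]
pose [ 4.35561e+02 -3.85869e+02  3.04000e-01] res [-0.8, -1.4, 0.9, 2.1, -0.4, 0.5, 0.2, -1.3, -0.3, 0.0, 0.6, 0.9, -0.3, -0.3, 0.4, -0.8]
pose [ 5.17541e+02  2.53984e+02 -4.32000e-01] res [-1.8, -1.4, 0.1, -0.0, -0.1, 0.6, 1.6, 0.3]
pose [ 5.18521e+02  2.60891e+02 -4.08000e-01] res [-0.7, -0.6, 2.4, 0.4, 0.5, 0.7, -2.0, -1.2]
pose [ 5.18102e+02  2.57376e+02 -4.26000e-01] res [-3.5, -1.6, -1.1, 0.0, -1.2, 0.4, 0.0, -0.2, -0.2, -3.1, 1.7, -0.8, 0.8, 0.2, -0.8, -2.9]
gap 477.3886226525367 251.13911429345774
[514. 295.  20.]
[487. 324.  20.]
[792. 108.  20.]
[ 741. -340.   20.]
[ 591. -313.   20.]
```

```bash
cat >> h.py <<'E'
def go(x,y,z,yaw):
    s=env.state();a=s["tcp_rot"][2];d=np.array([x,y,z])-s["eef_pos"]
    c,n=np.cos(a),np.sin(a); t=(a-yaw+np.pi/2)%np.pi-np.pi/2
    print("shift",np.round([c*d[0]+n*d[1],n*d[0]-c*d[1],-d[2]],1),"turn",round(np.degrees(t),1))
E
python3 -c "
from h import *
go(435.5,-386,160,.315)"
```

```text
shift [235.  -92.4  54.1] turn 6.6
```

Request:
step_arm(plan=[[[235,-92,0,6.6,1],[235,-92,0,6.6,1],[235,-92,0,6.6,1],[235,-92,0,6.6,1],[235,-92,0,6.6,1],[235,-92,54,6.6,1],[235,-92,54,6.6,1],[235,-92,54,6.6,1]]])

```text
t: 0.77
eef_pos: [436.5, -382.8, 156.8]
tcp_rot: [-3.136, 0.002, 0.318]
ft_force: [-0.6, -1.3, -0.3]
opening: 0.996
grip_force: 0.0
```

```bash
python3 - <<'E'
from h import *
t=env.read_camera("top");s=env.read_camera("side")
st=env.state();print(st["eef_pos"],st["tcp_rot"],st["qvel"].round(2)); go(435.5,-386,84,.315)
print(proj("top",(435.5,-386,118)),proj("side",(435.5,-386,118)),proj("side",st["eef_pos"]),proj("top",st["eef_pos"]))
mosaic("pics/m3.png",[crop(t,430,270,80,90,5),crop(s,350,80,80,90,5)])
E
```

```text
[ 435.83053621 -386.26043412  160.23786364] [-3.14025503e+00  7.89076678e-04  3.16051142e-01] [-0.03 -0.03 -0.03 -0.    0.   -0.  ]
shift [-0.2 -0.4 76.2] turn 0.1
[481.24009081 319.72866561] [395.5929079  123.46594913] [397.54119876 110.75588079] [487.13285702 319.34983505]
```

View pics/m3.png

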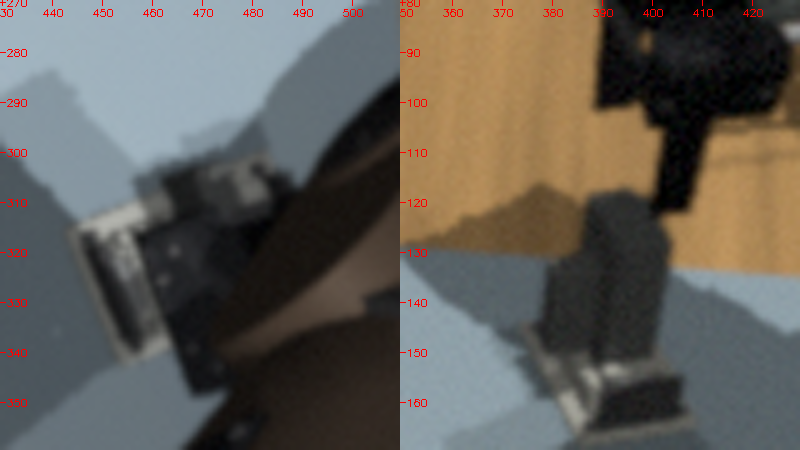

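The fingers straddle the block: in the side view their tips are at about (393,101) and (404,121), with the block top at (395,123). I'll go down and grip.

Request:
step_arm(plan=[[[0,0,36,0,1],[0,0,76,0,1],[0,0,76,0,1],[0,0,76,0,1],[0,0,76,0,-1],[0,0,76,0,-1],[0,0,76,0,-1],[0,0,76,0,-1]]])

```text
t: 1.53
eef_pos: [436.1, -387.1, 86.2]
tcp_rot: [3.139, -0.001, 0.314]
ft_force: [0.2, -0.4, -0.7]
opening: 0.776
grip_force: 0.0
```

Request:
step_arm(plan=[[[0,0,0,0,-1],[0,0,0,0,-1],[0,0,0,0,-1]]])

```text
t: 1.78
eef_pos: [435.8, -386.6, 85.0]
tcp_rot: [3.141, -0.0, 0.315]
ft_force: [-0.4, 0.7, 5.1]
opening: 0.595
grip_force: 29.6
```

Request:
step_arm(plan=[[[0,0,0,0,-1],[0,0,-1,0,-1],[0,0,-2,0,-1],[0,0,-3,0,-1],[0,0,-4,0,-1],[0,0,-5,0,-1],[0,0,-6,0,-1],[0,0,-8,0,-1]]])

```text
t: 2.45
eef_pos: [435.8, -386.7, 93.0]
tcp_rot: [3.141, -0.0, 0.315]
ft_force: [0.6, 0.8, -2.9]
opening: 0.595
grip_force: 29.6
```

Request:
step_arm(plan=[[[0,0,-12,0,-1],[0,0,-24,0,-1],[0,0,-36,0,-1],[0,0,-48,0,-1],[0,0,-60,0,-1],[0,0,-70,0,-1],[0,0,-70,0,-1],[0,0,-70,0,-1]]])

```text
t: 3.12
eef_pos: [435.9, -386.8, 163.3]
tcp_rot: [3.14, -0.001, 0.315]
ft_force: [-0.1, 0.2, -2.4]
opening: 0.594
grip_force: 29.6
```

```bash
python3 - <<'E'
from h import *
go(560,0,163,-.42)
go(560,-60,163,-.42)
E
```

```text
shift [ 2.377e+02 -3.294e+02  3.000e-01] turn 42.1
shift [ 219.2 -272.3    0.3] turn 42.1
```

Request:
step_arm(plan=[[[110,-120,-10,10,-1],[190,-206,-10,28,-1],[230,-249,-10,36,-1],[267,-289,-10,42.1,-1],[267,-289,-10,42.1,-1],[267,-289,-10,42.1,-1],[267,-289,-10,42.1,-1],[267,-289,-10,42.1,-1]]])

```text
t: 3.78
eef_pos: [568.0, -98.2, 170.4]
tcp_rot: [3.141, 0.001, -0.423]
ft_force: [1.2, -0.8, -2.1]
opening: 0.592
grip_force: 29.6
```

```bash
python3 - <<'E'
from h import *
s=env.read_camera("side");t=env.read_camera("top");st=env.state()
print(st["eef_pos"],st["tcp_rot"],st["ft_force"],st["joints"])
go(600,-30,80,-.42)
a=st["tcp_rot"][2];x=np.array([np.cos(a),np.sin(a),0]);y=np.array([-np.sin(a),np.cos(a),0])
for z in (80,90,100): print(z,[proj("side",st["eef_pos"]*[1,1,0]+x*i+y*28+[0,0,z]).round(1).tolist() for i in(-17,17)])
u,v=proj("side",st["eef_pos"]).astype(int)
mosaic("pics/m4.png",[crop(s,u-60,v-50,120,100,6)])
E
```

```text
[569.16756582 -95.24723233 170.41958868] [-3.14094686e+00  5.11188145e-04 -4.15246860e-01] [-0.69591683 -0.62183238 -1.94375808] [-2.80589278e-01  4.71965176e-01  1.72915408e+00  8.76854299e-04
  9.40893440e-01  1.70493740e+00]
shift [  1.9 -72.1  90.4] turn 0.3
80 [[340.1, 212.4], [328.1, 207.3]]
90 [[340.3, 209.6], [328.2, 204.5]]
100 [[340.5, 206.8], [328.3, 201.6]]
```

View pics/m4.png

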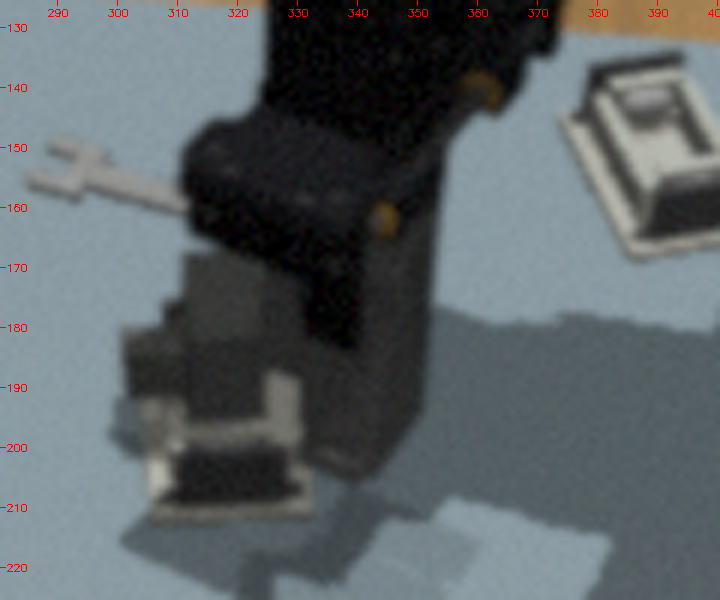

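Request:
step_arm(plan=[[[2,-38,0,0,-1],[2,-72,35,0,-1],[2,-72,70,0,-1],[2,-72,85,0,-1],[2,-72,89,0,-1],[2,-72,91,0,-1],[2,-72,92,0,-1],[2,-72,92,0,-1]]])

```text
t: 4.55
eef_pos: [599.5, -35.8, 80.1]
tcp_rot: [-3.141, -0.002, -0.421]
ft_force: [0.8, 0.4, -1.4]
opening: 0.592
grip_force: 29.6
```

Request:
step_arm(plan=[[[0,0,0,0,-1],[0,0,1,0,-1],[0,0,1,0,-1]]])

```text
t: 4.8
eef_pos: [599.2, -35.4, 78.8]
tcp_rot: [-3.141, -0.001, -0.42]
ft_force: [-0.1, 0.1, -1.7]
opening: 0.593
grip_force: 29.6
```

Request:
step_arm(plan=[[[0,0,0.5,0,-1],[0,0,1,0,-1],[0,0,1,0,-1]]])

```text
t: 5.05
eef_pos: [598.9, -35.2, 77.1]
tcp_rot: [3.142, -0.0, -0.42]
ft_force: [-0.2, 0.2, -2.2]
opening: 0.592
grip_force: 29.6
```

Request:
step_arm(plan=[[[0,0,0.5,0,-1],[0,0,1,0,-1],[0,0,1,0,-1],[0,0,1,0,-1]]])

```text
t: 5.38
eef_pos: [599.1, -35.2, 77.0]
tcp_rot: [3.142, -0.001, -0.42]
ft_force: [-2.6, 0.9, 8.1]
opening: 0.592
grip_force: 29.6
```

Request:
step_arm(plan=[[[0,0,0.5,0,-1],[0,0,1,0,-1],[0,0,1,0,-1],[0,0,1,0,-1]]])

```text
t: 5.72
eef_pos: [599.2, -35.2, 77.0]
tcp_rot: [-3.142, -0.002, -0.42]
ft_force: [-5.2, 1.5, 18.8]
opening: 0.595
grip_force: 29.6
```

Request:
step_arm(plan=[[[0,0,-1.5,0,0.4],[0,0,-1.5,0,0.4],[0,0,-1.5,0,0.4],[0,0,-10,0,0.4],[-4,0,-23,0,0.4],[-4,0,-23,0,-1],[-4,0,-23,0,-1],[-4,0,-23,0,-1]]])

```text
t: 6.38
eef_pos: [595.7, -33.6, 99.0]
tcp_rot: [-3.141, -0.002, -0.42]
ft_force: [-1.2, -0.6, 8.6]
opening: 0.583
grip_force: 29.9
```

Request:
step_arm(plan=[[[0,0,0,0,-1],[0,0,0,0,-1]]])

```text
t: 6.55
eef_pos: [595.7, -33.6, 99.0]
tcp_rot: [-3.141, -0.002, -0.42]
ft_force: [-1.8, -0.1, 10.1]
opening: 0.583
grip_force: 29.9
```

Request:
step_arm(plan=[[[-3,0,0.5,0,-1],[-6,0,0.5,0,-1],[-9,0,0.5,0,-1],[-12,0,0.5,0,-1],[-15,0,0.8,0,-1],[-18,0,0.8,0,-1],[-18,0,0.8,0,-1]]])

```text
t: 7.13
eef_pos: [579.8, -26.4, 98.4]
tcp_rot: [-3.141, -0.004, -0.42]
ft_force: [0.8, -1.3, 9.0]
opening: 0.585
grip_force: 30.0
```

```bash
python3 - <<'E'
from h import *
s=env.read_camera("side");t=env.read_camera("top");st=env.state()
print(st["eef_pos"],st["ft_force"],st["moment"])
P=st["eef_pos"]; u,v=proj("side",P).astype(int);a,b=proj("top",P).astype(int)
mosaic("pics/m5.png",[crop(s,u-35,v-40,66,90,6),crop(t,a-35,b-50,66,90,6)])
E
```

```text
[580.04899465 -26.56235693  98.42198254] [ 0.89320936 -1.11522044  9.69554146] [-0.29248898 -0.3177041   0.00618039]
```

View pics/m5.png

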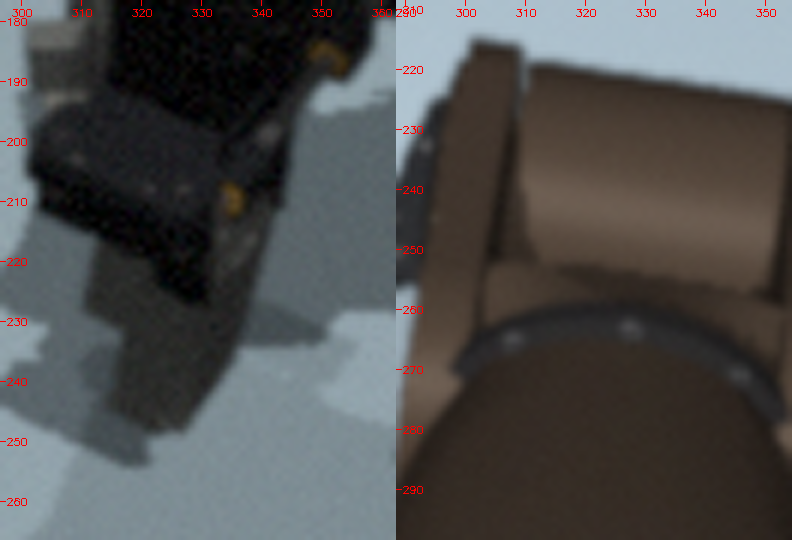

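The side view shows the block tilting back about its foot, which stays at about (322,250). I'll carry on along the arc.

Request:
step_arm(plan=[[[-5,0,0.4,0,-1],[-9.2,0,0.9,0,-1],[-14,0,1.8,0,-1],[-18,0,2.6,0,-1],[-22.5,0,3.8,0,-1],[-27,0,5.2,0,-1],[-31.5,0,6.8,0,-1],[-35.7,0,8.5,0,-1]]])

```text
t: 7.9
eef_pos: [546.8, -11.7, 89.7]
tcp_rot: [-3.141, -0.002, -0.42]
ft_force: [-0.9, -0.4, 13.0]
opening: 0.586
grip_force: 30.0
```

Request:
step_arm(plan=[[[-4,0,2,0,-1],[-8.3,0,4,0,-1],[-12.3,0,6.2,0,-1],[-16.3,0,8.5,0,-1],[-20,0,11,0,-1],[-23.7,0,13.9,0,-1],[-27,0,17,0,-1],[-30.7,0,20,0,-1]]])

```text
t: 8.57
eef_pos: [517.9, 1.1, 69.2]
tcp_rot: [-3.142, 0.0, -0.42]
ft_force: [-3.0, 0.7, 8.0]
opening: 0.587
grip_force: 30.0
```

Request:
step_arm(plan=[[[-3.3,0,3.2,0,-1],[-6.4,0,6.5,0,-1],[-9.4,0,10,0,-1],[-12.3,0,13.6,0,-1],[-15,0,17.3,0,-1],[-17.5,0,21.1,0,-1],[-20,0,25,0,-1],[-22,0,29.1,0,-1]]])

```text
t: 9.23
eef_pos: [497.2, 10.2, 39.7]
tcp_rot: [3.141, 0.001, -0.42]
ft_force: [-6.0, 2.6, 7.1]
opening: 0.591
grip_force: 30.0
```

Request:
step_arm(plan=[[[-2,0,4.2,0,-1],[-3.8,0,8.4,0,-1],[-5.5,0,12.7,0,-1],[-6.9,0,17,0,-1],[-8,0,21.5,0,-1],[-9,0,26,0,-1],[-10,0,29.5,0,-1],[-10.5,0,31,0,-1]]])

```text
t: 9.9
eef_pos: [488.2, 14.2, 8.2]
tcp_rot: [3.141, 0.001, -0.42]
ft_force: [-3.6, 1.3, 4.7]
opening: 0.588
grip_force: 30.0
```

Request:
step_arm(plan=[[[0,0,1,0,-1],[-1,0,2,0,-1],[-1,0,3,0,-1],[-1,0,3,0,-1]]])

```text
t: 10.23
eef_pos: [488.0, 14.4, 5.7]
tcp_rot: [-3.141, -0.001, -0.42]
ft_force: [-1.4, -0.5, 2.8]
opening: 0.589
grip_force: 30.0
```

```bash
python3 - <<'E'
from h import *
s=env.read_camera("side");st=env.state()
print(st["eef_pos"],st["ft_force"],st["moment"])
P=st["eef_pos"]; u,v=proj("side",P).astype(int)
mosaic("pics/m6.png",[crop(s,u-75,v-60,125,90,6)])
E
```

```text
[488.0401036   14.45022357   5.78652637] [-0.64938695  0.06632971  2.53672906] [-0.04756585 -0.10550472  0.02103754]
```

View pics/m6.png

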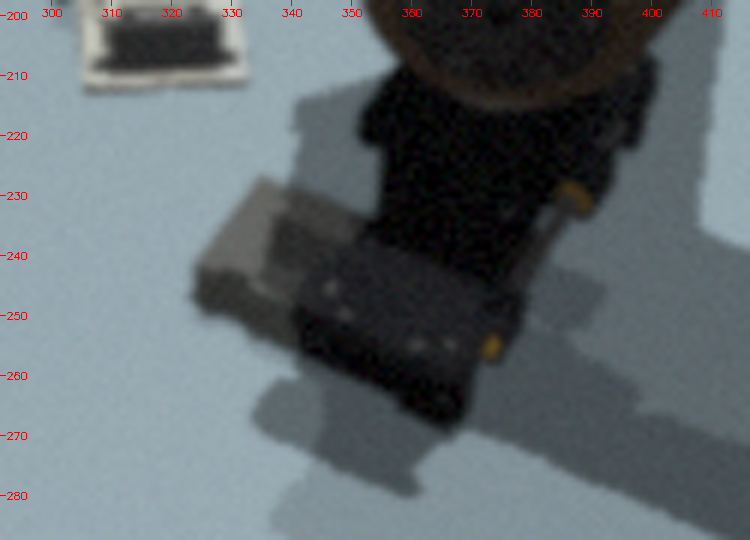

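The block lies nearly flat with its foot at about (325,245), under the fingers. I'll let go, lift off and step aside to see it clearly.

Request:
step_arm(plan=[[[0,0,0,0,0.5],[0,0,0,0,0.5],[0,0,0,0,0.5],[0,0,-40,0,0.6],[0,0,-80,0,0.6],[0,0,-120,0,0.6],[0,0,-150,0,0.6],[20,40,-150,0,0.6]]])

```text
t: 10.95
eef_pos: [491.3, -23.6, 161.2]
tcp_rot: [-3.139, -0.008, -0.415]
ft_force: [0.4, -0.2, -0.6]
opening: 0.799
grip_force: 0.0
```

Request:
step_arm(plan=[[[20,40,0,0,0.6],[40,75,0,0,0.6],[50,115,0,0,0.6],[60,155,0,0,0.6],[60,190,0,0,0.6],[60,220,0,0,0.6],[60,240,0,0,0.6],[60,240,0,0,0.6]]])

```text
t: 11.62
eef_pos: [445.1, -273.7, 155.6]
tcp_rot: [3.141, -0.0, -0.424]
ft_force: [0.5, 0.7, -0.5]
opening: 0.799
grip_force: 0.0
```

```bash
python3 - <<'E'
from h import *
s=env.read_camera("side");t=env.read_camera("top");st=env.state()
print(st["t"],st["eef_pos"])
cv2.imwrite("pics/s7.png",s);cv2.imwrite("pics/t7.png",t)
u,v=proj("side",[535,-7,20]).astype(int);a,b=proj("top",[535,-7,20]).astype(int); print(a,b)
mosaic("pics/m7.png",[crop(s,u-33,v-35,66,60,6),crop(t,a-33,b-35,66,60,6)],[crop(t,160,240,100,40,6)[:, :396],crop(t,160,300,100,40,6)[:, :396]])
E
```

```text
11.7167 [ 446.03644523 -270.96084878  155.59177942]
315 281
```

View pics/m7.png

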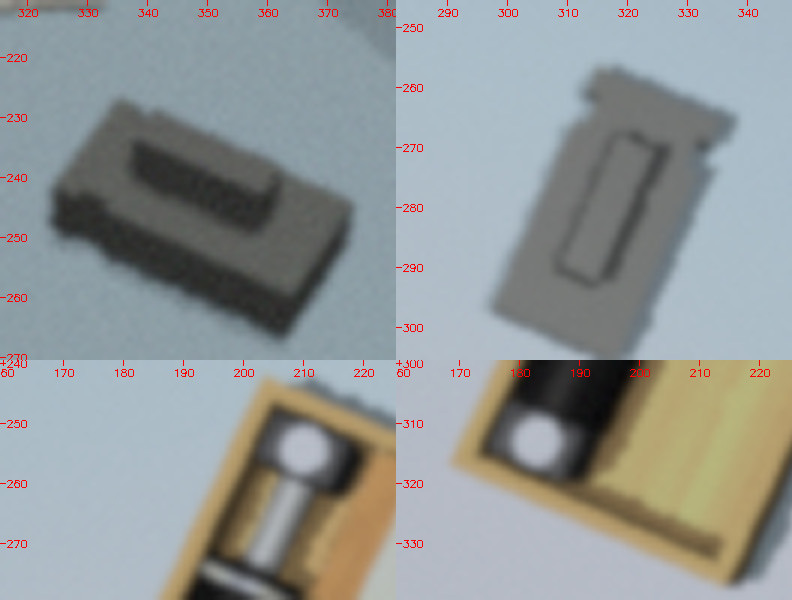

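The block lies flat with its rib up, its foot end away from the robot, and the rib top at about (317,280) in the top view. I'll measure it and the tray in the same image pair, fitting the tray by its silhouette.

```bash
cat > tray.py <<'E'
from h import *
from scipy.optimize import minimize
def trayfit(ims,x0=(518,257,-.42),pr=True):
    roi={"top":(160,235,100,110),"side":(285,290,130,110)};M={}
    for n,im in ims.items():
        x,y,w,h=roi[n]; c=im[y:y+h,x:x+w].astype(int); m=((c[...,2]-c[...,0])>8).astype(np.uint8)
        k,l,st,_=cv2.connectedComponentsWithStats(m); m=(l==1+np.argmax(st[1:,4])).astype(np.uint8)
        cs,_=cv2.findContours(m,cv2.RETR_EXTERNAL,cv2.CHAIN_APPROX_NONE); m[:]=0
        cv2.fillConvexPoly(m,cv2.convexHull(max(cs,key=cv2.contourArea)),1); M[n]=m.astype(float)
    def cost(p):
        e=0
        for n,m in M.items():
            x,y,w,h=roi[n];c,s=np.cos(p[2]),np.sin(p[2])
            q=np.array([proj(n,[p[0]+c*a-s*b,p[1]+s*a+c*b,z]) for a in(-101,101) for b in(-62,62) for z in(0,40)])
            r=np.zeros((h*8,w*8),np.uint8); cv2.fillConvexPoly(r,cv2.convexHull(((q-[x,y]+.5)*8).round().astype(np.int32)),255)
            e+=np.abs(cv2.resize(r,(w,h),interpolation=cv2.INTER_AREA)/255-m).sum()
        return e
    r=minimize(cost,x0,method="Nelder-Mead",options=dict(initial_simplex=[np.array(x0)+d for d in([0,0,0],[8,0,0],[0,8,0],[0,0,.08])],xatol=.02,fatol=.2))
    p=r.x;c,s=np.cos(p[2]),np.sin(p[2]);print("tray",p.round(3),"cost",r.fun.round(1),"gap",(p[0]-34.5*c+22.5*s).round(1),(p[1]-34.5*s-22.5*c).round(1))
    return p
E
python3 - <<'E'
from tray import *
t=cv2.imread("pics/t7.png");s=cv2.imread("pics/s7.png")
trayfit({"top":t});trayfit({"side":s});trayfit({"top":t,"side":s})
T=[((55,28),(315,256.8)),((55,-28),(338.5,265.8)),((-55,28),(297.2,296)),((-55,-28),(319.7,305.2))]
R=[((30,9),(318.8,267.7)),((30,-9),(324.9,269.7)),((-30,-9),(314.8,292.7)),((-30,9),(308.2,290.5))]
S=[((55,28),(323.8,242.5)),((-55,28),(363,259.8)),((-55,-28),(374.3,244.8)),((55,-28),(335.8,226.7))]
a=[("top",(*p,34),u) for p,u in T];r=[("top",(*p,62),u) for p,u in R];b=[("side",(*p,34),u) for p,u in S]
for o in(a,r,b,a+r+b): q=fit(o,[535,-7,-.42])
go(q[0],q[1],120,q[2])
E
```

```text
tray [ 5.17274e+02  2.58132e+02 -4.22000e-01] cost 125.8 gap 476.6 251.7
tray [ 5.18397e+02  2.57402e+02 -4.21000e-01] cost 141.4 gap 477.7 251.0
tray [ 5.18384e+02  2.57511e+02 -4.17000e-01] cost 268.1 gap 477.7 250.9
pose [ 5.35449e+02 -1.11650e+01 -4.36000e-01] res [1.5, -0.7, -1.5, -0.4, 0.9, 0.4, -0.9, 0.7]
pose [ 5.3494e+02 -8.3110e+00 -4.2800e-01] res [-0.5, -0.3, 0.1, 0.7, 0.3, 0.2, 0.1, -0.6]
pose [ 5.36596e+02 -5.88200e+00 -4.39000e-01] res [0.0, -1.0, 0.5, 0.6, -0.1, 0.0, -0.5, 0.1]
pose [ 5.357e+02 -8.329e+00 -4.360e-01] res [0.3, -0.8, -2.6, -0.5, -0.2, 0.3, -2.1, 0.6, -0.4, -0.6, 0.2, 0.4, 0.2, -0.1, -0.0, -1.0, 0.5, -1.7, 1.0, -0.2, 0.3, -0.8, -0.1, -0.5]
shift [ -25.7 -276.3   35.6] turn 0.8
```

Request:
step_arm(plan=[[[0,-40,0,0,0.2],[0,-80,0,0,0],[-10,-120,0,0,0],[-20,-160,0,0,-0.1],[-26,-200,0,0,-0.1],[-26,-240,0,0,-0.1],[-26,-276,0,0,-0.1],[-26,-276,35,0,-0.1]]])

```text
t: 12.38
eef_pos: [539.6, -2.1, 125.0]
tcp_rot: [-3.138, -0.01, -0.414]
ft_force: [0.7, -0.1, -0.2]
opening: 0.452
grip_force: 0.0
```

Request:
step_arm(plan=[[[0,0,0,0,-0.1],[0,0,0,0,-0.1]]])

```text
t: 12.55
eef_pos: [534.1, -6.8, 119.9]
tcp_rot: [3.14, 0.004, -0.418]
ft_force: [0.8, -1.5, -0.1]
opening: 0.45
grip_force: 0.0
```

```bash
python3 -c "
from h import *
print(env.state()['eef_pos'],env.state()['tcp_rot']);go(535.3,-7.8,37,-.424)"
```

```text
[534.08046939  -6.81413504 119.8895787 ] [ 3.14040445  0.00362697 -0.41810101]
shift [ 1.5  0.4 82.9] turn 0.3
```

Request:
step_arm(plan=[[[1,0,30,0.3,-0.1],[1,0,60,0.3,-0.1],[1,0,76,0.3,-0.1],[1,0,82,0.3,-0.1],[1,0,82,0.3,-0.1],[1,0,82,0.3,-0.1]]])

```text
t: 13.05
eef_pos: [536.6, -9.0, 40.0]
tcp_rot: [-3.141, -0.001, -0.426]
ft_force: [0.5, 0.7, 1.3]
opening: 0.45
grip_force: 0.0
```

Request:
step_arm(plan=[[[0,0,0,0,-1],[0,0,0,0,-1],[0,0,0,0,-1],[0,0,0,0,-1],[0,0,0,0,-1]]])

```text
t: 13.47
eef_pos: [536.3, -8.4, 39.1]
tcp_rot: [-3.141, -0.001, -0.425]
ft_force: [0.1, -0.6, -2.0]
opening: 0.185
grip_force: 30.0
```

Request:
step_arm(plan=[[[0,0,-30,0,-1],[0,0,-65,0,-1],[0,0,-100,0,-1],[-20,-27,-110,0,-1],[-40,-54,-110,0,-1],[-60,-80,-110,0,-1],[-80,-107,-110,0,-1],[-100,-133,-110,0,-1]]])

```text
t: 14.13
eef_pos: [499.2, 155.4, 148.8]
tcp_rot: [3.142, -0.0, -0.426]
ft_force: [1.3, -0.3, -1.7]
opening: 0.187
grip_force: 30.0
```

Request:
step_arm(plan=[[[-20,-27,0,0,-1],[-40,-54,0,0,-1],[-60,-79,0,0,-1],[-60,-79,0,0,-1],[-60,-79,0,0,-1],[-60,-79,0,0,-1]]])

```text
t: 14.63
eef_pos: [477.7, 250.4, 148.5]
tcp_rot: [3.141, 0.0, -0.425]
ft_force: [-0.4, -0.3, -1.2]
opening: 0.185
grip_force: 30.0
```

```bash
python3 -c "
from h import *
s=env.state();print(s['t'],s['eef_pos'],s['tcp_rot'],s['ft_force'],s['joints'].round(2));go(477.9,251,70,-.42)"
```

```text
14.6333 [477.69575982 250.38524624 148.54991683] [ 3.14105675e+00  1.77670155e-04 -4.24795711e-01] [-0.431319   -0.27952176 -1.15798436] [ 0.36  0.45  1.84 -0.    0.85  2.36]
shift [-0.1 -0.6 78.5] turn -0.3
```

Request:
step_arm(plan=[[[0,-0.5,20,0,-1],[0,-0.5,40,0,-1],[0,-0.5,47,0,-1],[0,-0.5,47,0,-1],[0,-0.5,47,0,-1]]])

```text
t: 15.05
eef_pos: [478.5, 250.4, 101.9]
tcp_rot: [3.141, 0.0, -0.427]
ft_force: [0.9, 0.2, -1.2]
opening: 0.19
grip_force: 30.0
```

```bash
python3 - <<'E'
from h import *
s=env.read_camera("side");t=env.read_camera("top");st=env.state()
cv2.imwrite("pics/s8.png",s);cv2.imwrite("pics/t8.png",t)
P=st["eef_pos"];a=st["tcp_rot"][2];print(P,a)
C=np.array([P[0]-.7,P[1]+.2,P[2]-39]);R=lambda x,y,z:C+[np.cos(a)*x-np.sin(a)*y,np.sin(a)*x+np.cos(a)*y,z]
for n in("side","top"):print(n,[proj(n,R(x,y,z)).round(1).tolist() for z in(0,34) for x,y in((55,28),(-55,28),(-55,-28),(55,-28))])
mosaic("pics/m8.png",[crop(s,285,275,133,120,6)[:,:][0:600]] )
E
```

```text
[478.69906366 250.8704136  102.59333845] -0.42604482374849795
side [[339.8, 332.2], [388.7, 358.1], [400.4, 335.9], [352.6, 311.7], [340.5, 324.0], [390.9, 350.3], [402.8, 327.7], [353.7, 303.1]]
top [[208.5, 279.1], [188.8, 321.0], [210.0, 330.6], [229.5, 288.5], [206.1, 277.9], [185.8, 320.8], [207.5, 330.7], [227.5, 287.5]]
```

View pics/m8.png

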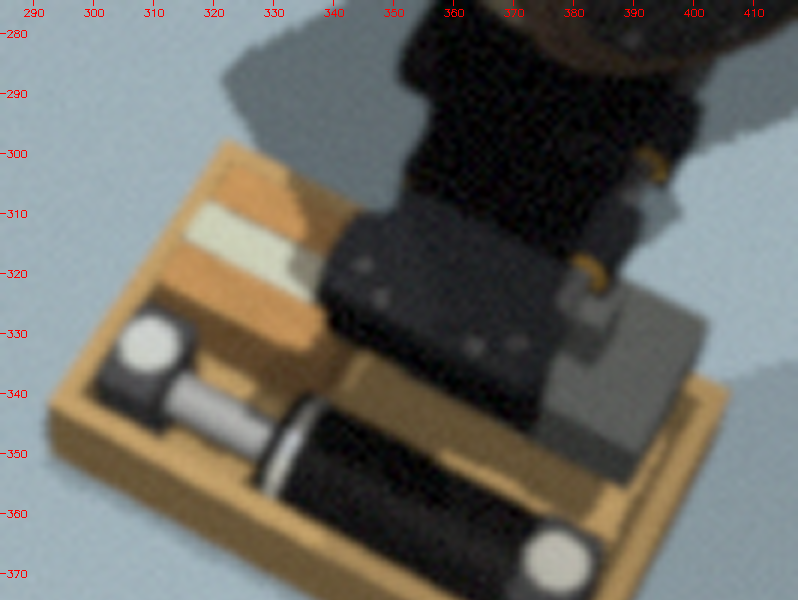

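The block hangs over the gap and lines up with it. Its near end corners in the side view, (389.5,350) and (402,328), are within about 1 px of prediction. I'll lower it in stages and watch the force.

Request:
step_arm(plan=[[[-1,0,5,-0.3,-1],[-1,0,10,-0.3,-1],[-1,0,14,-0.3,-1],[-1,0,18,-0.3,-1],[-1,0,21,-0.3,-1],[-1,0,21,-0.3,-1]]])

```text
t: 15.65
eef_pos: [476.9, 251.4, 79.9]
tcp_rot: [3.141, 0.001, -0.42]
ft_force: [-0.5, -0.0, -1.7]
opening: 0.187
grip_force: 30.0
```

Request:
step_arm(plan=[[[0,0,2,0,-1],[0,0,4,0,-1],[0,0,6,0,-1],[0,0,8,0,-1],[0,0,8,0,-1]]])

```text
t: 16.07
eef_pos: [477.1, 251.5, 72.3]
tcp_rot: [3.141, 0.0, -0.42]
ft_force: [0.1, -0.8, -1.2]
opening: 0.189
grip_force: 30.0
```

Request:
step_arm(plan=[[[0,0,3,0,-1],[0,0,6,0,-1],[0,0,9,0,-1],[0,0,12,0,-1],[0,0,14,0,-1],[0,0,14,0,-1]]])

```text
t: 16.57
eef_pos: [477.0, 251.4, 58.1]
tcp_rot: [3.141, 0.0, -0.42]
ft_force: [-1.3, 0.0, -1.2]
opening: 0.186
grip_force: 30.0
```

Request:
step_arm(plan=[[[0,0,2,0,-1],[0,0,4,0,-1],[0,0,6,0,-1],[0,0,8,0,-1],[0,0,9,0,-1],[0,0,9,0,-1]]])

```text
t: 17.07
eef_pos: [477.1, 251.5, 49.4]
tcp_rot: [3.141, 0.0, -0.42]
ft_force: [0.2, -0.8, -2.1]
opening: 0.191
grip_force: 30.0
```

Request:
step_arm(plan=[[[0,0,1,0,-1],[0,0,2,0,-1],[0,0,2.5,0,-1],[0,0,2.5,0,-1],[0,0,2.5,0,-1]]])

```text
t: 17.48
eef_pos: [477.2, 251.5, 47.2]
tcp_rot: [3.142, -0.0, -0.42]
ft_force: [0.0, -0.4, -0.8]
opening: 0.187
grip_force: 30.0
```

Request:
step_arm(plan=[[[0,0,0.5,0,-1],[0,0,0.5,0,-1],[0,0,1,0,-1],[0,0,1,0,-1]]])

```text
t: 17.82
eef_pos: [477.2, 251.7, 46.9]
tcp_rot: [-3.141, -0.001, -0.42]
ft_force: [-2.3, 0.7, 9.5]
opening: 0.186
grip_force: 30.0
```

The block touched down at TCP height 47, the expected value for the tray floor. I'll open slightly, lift and retreat.

Request:
step_arm(plan=[[[0,0,-0.8,0,-1],[0,0,-0.8,0,-0.4],[0,0,-0.8,0,-0.4],[0,0,-0.8,0,-0.4],[0,0,-15,0,-0.4],[0,0,-35,0,-0.4],[0,0,-75,0,-0.4],[0,0,-110,0,-0.4]]])

```text
t: 18.48
eef_pos: [476.8, 251.3, 157.2]
tcp_rot: [3.14, 0.001, -0.42]
ft_force: [1.0, 0.5, 0.1]
opening: 0.301
grip_force: 0.0
```

Request:
step_arm(plan=[[[0,40,-20,0,-0.4],[0,80,-20,0,-0.4],[0,120,-20,0,-0.4],[20,160,-20,0,-0.4],[40,200,-20,0,-0.4],[60,240,-20,0,-0.4],[60,260,-20,0,-0.4],[60,260,-20,0,-0.4]]])

```text
t: 19.15
eef_pos: [425.2, -14.0, 176.2]
tcp_rot: [3.141, 0.0, -0.424]
ft_force: [-0.0, 0.1, -0.3]
opening: 0.297
grip_force: 0.0
```

```bash
python3 - <<'E'
from tray import *
s=env.read_camera("side");t=env.read_camera("top");st=env.state();print(st["t"],st["eef_pos"],st["ft_force"])
cv2.imwrite("pics/s9.png",s);cv2.imwrite("pics/t9.png",t)
# without viewing: carton, shock and scene change against the first pictures
for n,im in(("top",t),("side",s)):
    o=cv2.imread(f"pics/{n}0.png"); d=np.abs(im.astype(int)-o).max(2)
    x,y,w,h={"top":(160,235,100,110),"side":(285,290,130,110)}[n]
    m=(d[y:y+h,x:x+w]>35).astype(np.uint8);k,l,stt,c=cv2.connectedComponentsWithStats(m)
    print(n,[(stt[i].tolist()) for i in range(1,k) if stt[i,4]>8])
    C=np.array([476.8,251.7,8]);a=-.42;R=lambda X,Y,z:C+[np.cos(a)*X-np.sin(a)*Y,np.sin(a)*X+np.cos(a)*Y,z]
    print([(proj(n,R(X,Y,z))-[x,y]).round(1).tolist() for X,Y,z in((55,28,34),(-55,28,34),(-55,-28,34),(55,-28,34),(30,0,62),(-30,0,62))])
    g=m[::2,::2]; 
    g=(im[y:y+h,x:x+w].astype(int)); wood=(g[...,2]-g[...,0]>8); dark=g.max(2)<60
    for r in range(0,h,3): print("".join("#" if dark[r,q] else "w" if wood[r,q] else "." for q in range(0,w,2)))
E
```

```text
19.25 [425.81765675 -11.08941429 176.21506192] [ 0.03525961 -0.90330551 -0.77956418]
top [[32, 47, 41, 49, 1071]]
[[49.6, 45.3], [30.5, 86.7], [51.4, 96.0], [70.3, 54.4], [53.8, 58.6], [43.2, 81.6]]
..................................................
..................................................
..................................................
......................www.........................
.....................wwwwwwww.....................
....................www...wwwwww..................
...................www.......wwwwww...............
...................www.......#wwwwwwwww...........
..................wwwwww....##wwwww..wwwww........
.................wwwwww...wwwwwwwww..wwwwwwww.....
.................wwwwww...wwwwwwww...wwwwwwww.....
................wwwwww...wwwwwwww...wwwwwwww......
...............wwwwww...wwwwwwwww...wwwwwwww......
...............ww...#..wwwwwwwww...wwwwwwww.......
..............ww##.....#wwwwwww...wwwwwwww........
.............www######...wwwwww...wwwwwwww........
............www##########..wwww..wwwwwwww.........
............ww##########ww.....www
[... 2844 characters left out ...]
wwwwwwww###########......#wwww..........
.......................wwwwwwwwwwwww#######.......wwww...........
..........................wwwwwwwwwwwww####.....#wwww............
.............................wwwwwwwwwwww####...#www.............
...............................wwwwwwwwwwwww####wwww.............
..................................wwwwwwwwwwwwwwwww..............
.....................................wwwwwwwwwwwww...............
.......................................wwwwwwwwww................
..........................................wwwwwww................
.............................................www.................
.................................................................
```

The only change inside the tray is the block filling the gap, in the expected place. The carton and shock pixels are unchanged, and the gripper is clear.

```bash
python3 -c "
from cell import env
print(env.job_done())"
```

```text
the job is handed in; nothing more can be done
None
```

The long block was pulled from its clip, laid on its back and released, then set rib up on the tray floor in the gap; I handed the job in at about 19 s, the tray images showed the shock and carton unmoved, and I worked clear of the short block, tub and wrench but did not check them afterwards.

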